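# Ease the press-fit cover off a fridge monitor with a pry wedge

### The job

Take the double-ended pry wedge from the steel instrument tray and loosen the press-fit cover of the fridge monitor with it: work a blade into the pry slot of one long side and then the other, in turns, until the cover stands at least 7 mm proud along both long sides and is level to about a degree and a half. Never let the cover cock by more than 3 degrees, do not touch it with the gripper, and leave the vials, the two jars and the tape where they stand. Finish by laying the wedge back in the steel tray, flat side down as it lay.

Things in the scene. Friction and masses are not known exactly. Their poses are not given: they have to be found in the camera images.
- case: White plastic lower housing of the fridge monitor, fixed to the desk: 140 long (its x), 110 wide (its y), 50 mm high to the seam, on a steel bracket 190 mm long. Origin: centre of its underside, on the desk; z up. In the middle of each long side (+y and -y), between housing and cover, is a pry slot (see slot_left, slot_right).
- slot_left (a point): Middle of the pry slot in the case's +y side face, at the height of the slot's flat floor (50 mm above the desk). Slot: 42 mm wide along the case's x; 3 mm high when the cover is home; runs inward level below the whole cover. Its outer 5 mm flare to a mouth from 46 to 57 mm above the desk, so a level blade is guided in.
- slot_right (a point): The same slot in the case's -y side face.
- cover: Grey press-fit cover, 140 x 110 x 17 mm, 120 g; top 67 mm above the desk when home. Origin: middle of its lower edge at the case's -y side; z up, tilts with it. Friction (about 6 N of lift per side) holds each side at the height it was pried to; prying one side barely moves the other. Posts stop a side at 10 mm. At the start each side stands 0 to 2 mm proud. 5.7 mm more lift on one side = 3 degrees.
- cover_left (a point): Middle of the cover's lower edge on the case's +y side; 50 mm above the desk when home, so its height less 50 mm is that side's lift.
- cover_right (a point): The same on the case's -y side.
- wedge: Double-ended black nylon pry wedge, 60 g, 160 long (its x), 16 mm wide, flat underside. Middle 60 mm: grip block 18 mm high, ribbed top. Each end: 50 mm blade, 15 mm high at the block, 2 mm at the tip. Origin: centre of underside; z up. Pushed in level on the slot floor (10 to 15 N) it lifts 0.26 mm per mm: tip 27 mm in from the side face gives about 4 mm, 45 mm in 8.5 mm of lift.
- tray: Shallow steel instrument tray, fixed, 200 (its x) by 250 mm (its y), walls 4 mm thick and 18 mm high, floor 4 mm thick. Origin: centre of its underside. It stands to the left or the right of the monitor; a plastic paper tray of similar size, 24 mm high, stands on the other side.
- vial_a: Bystander: amber vaccine vial, 28 mm across, 44 mm high, standing in a near corner of the tray. Origin: centre of its underside.
- vial_b: Bystander: the same kind of vial in the tray's other near corner. Origin: centre of its underside.
- jar_a: Bystander: clear bottle-shaped jar, 36 mm across, 72 mm high, beside the monitor. Origin: centre of its underside.
- jar_b: Bystander: amber jar, 42 mm across, 78 mm high, beside the monitor. Origin: centre of its underside.
- tape: Bystander: roll of tape lying flat, 60 mm across, 19 mm high, at the monitor's +x end. Origin: centre of its underside. Well beyond it, some 0.8 m from the robot, stand two pump bottles about 190 mm high.
Mind the look-alikes: they are no part of the job. Of the things that look like the wedge, take the one that is farthest to the robot's right at the start.

How it is judged:
By the outcome, as a careful person would: the job done as asked, in the order asked, and still so for the second after the job is handed in, with the robot touching nothing.
It also fails if it takes over 67 s, if anything falls off the work surface, if the arm or the gripper's body presses on something with over 40 N, if the wrist force passes 120 N, or if a joint passes its speed limit or range.

### The arm

A 6-joint arm with a two-finger parallel gripper is mounted at the origin on the work surface. World frame = base frame: x ahead of the robot, y to its left, z up, the work surface at z = 0. Lengths are in m, angles in degrees, forces in N, time in s.
With the tool pointing down it reaches from about 0.3 to 0.75 m from the base axis. Payload 8.5 kg.
Tool frame: the origin (TCP) lies on the mounting face of the last link; the fingertips stand 173 mm ahead of it and the grasp point (between the pads) lies 155 mm ahead of it (env.tips_ahead is the distance from the TCP to the fingertips, in m); z points along the fingers, x is the direction in which the jaws open and shut, and the axes are right-handed (so a half turn about z gives the same grasp; the last joint's range is limited). The gripper opens to 85 mm and grips with 20 to 120 N. Pads are 22 mm wide; open, the fingers measure 114 mm over their backs; the gripper's body (76 mm by 85 mm) begins 54 mm behind the grasp point. The pads swing forward as they close: fully open they stand 13 mm farther back than shut.
Start: joints at [-81.148, 21.807, 74.336, -0, 83.858, -12.336], TCP at [0.199, -0.513, 0.405] pointing down, gripper open.
Joint ranges: [-178.18, 178.18], [-50.72, 133.34], [12.68, 142.11], [-81.47, 261.47], [9.98, 163.14], [-165.26, 165.26]. Speed limits (degrees/s): [136.94, 136.94, 180, 180, 180, 180].

### API

Orientations are given as a 3x3 rotation matrix whose columns are the frame's x, y, z axes.
In Python, from rig import env gives the robot as it stands. The module is installed in compiled form; this text tells all that it offers.
- The arm moves only by the tool step_arm, never from a script. Its argument "increments" is a list of rows, each an object of numbers: "x", "y", "z": the shift along the tool's x, y, z in cm; "wx", "wy", "wz": the turn, a rotation vector about the tool's x, y, z in rad; "gripper": the finger opening in cm, from 0 to 8.54. A call has 1 to 20 rows; each row shifts and turns the commanded pose from where the row before left it, along the tool's axes as they then stand; what a row does not reach is not made up. A row lasts 1/10 s, in which the tool goes at most 50 mm and 8.59 degrees, less where a joint would pass 70% of its speed; a pose out of reach is approached as far as the arm can. A call with a gripper value outside its range is refused whole. The fingers move at their own pace and stop on an object; "newtons" is the grip in N (left out, the last holds). Time passes only in rows, so rows that do not move let the fingers close. It gives the time, the measured TCP pose, the force and the opening at its end, in the units of the state.
- env.observe(): the state, without advancing time (a new reading comes with each control period).
- env.get_image(name): name is "side" or "top"; returns a dict with "color" (420x560x3 uint8, blue, green, red), "camera_matrix" (3x3 intrinsics, pixels), "distortion" ([k1, k2, p1, p2, k3] as OpenCV has them; the pictures are not rectified), "rvec" (rotation vector, rad) and "tvec" (3), from world to camera coordinates, as OpenCV has them. Camera axes: x right, y down, z forward; pixel columns grow to the right and rows downward; lengths in m; the calibration is good to about 2 mm. A picture is of the moment at which its call begins. There is no depth.
- env.close_job(): hands the job in, once; it reports no verdict.
The state is a dict: "time_s": time; "q": joint angles; "qvel": joint speeds; "joint_efforts": joint torques, N m; "position": TCP position; "tool_rot": TCP orientation; "ft_force": force on the tool from outside, world axes, zero at the start; "wrist_torque": the same for the moment, N m; "grip_width": finger opening in m.
Only numpy, scipy, OpenCV 4.12 (cv2) and the standard library are available. Lean on these libraries where they do the work, as an engineer would, in place of code of your own. Each camera call takes 0.05 s, during which the arm holds its last target. There are 200 camera calls.

## Working session

There is one attempt and no reset: what is moved stays moved. The work goes in short steps, Python scripts to look and compute and a tool call to move; the robot and the scene stay as the last step left them, time stands still between calls to the robot, and variables do not carry over. Pictures are saved under pics/ and viewed, about 8 in all and at most 12, crops included, and the job is handed in when it is done.

Besides the shell and the picture viewer there is one more tool, called after "Emit:" as name(argument=value, ...), one argument or row to a line, values as JSON. step_arm: Moves the arm, as the interface text tells. Its arguments: {"type":"object","properties":{"increments":{"type":"array"},"newtons":{"type":"number"}},"required":["increments"]}

```bash
mkdir -p pics; cat > h.py <<'E'
import numpy as np, cv2
from rig import env
def snap(n,f=None):
    im=env.get_image(n)
    if f: cv2.imwrite('pics/'+f,im['color'])
    return im
def ray(im,uv):
    p=cv2.undistortPoints(np.array([[uv]],float),im['camera_matrix'],np.array(im['distortion'],float))[0,0]
    R=cv2.Rodrigues(np.array(im['rvec'],float))[0]; t=np.array(im['tvec'],float).ravel()
    return -R.T@t, R.T@np.array([p[0],p[1],1.])
def onz(im,uv,z):
    c,d=ray(im,uv); return c+d*(z-c[2])/d[2]
def proj(im,P):
    return cv2.projectPoints(np.array(P,float).reshape(-1,3),np.array(im['rvec'],float),np.array(im['tvec'],float),im['camera_matrix'],np.array(im['distortion'],float))[0][:,0]
E
python3 - <<'E'
from h import *
a=snap('top','t0.png');b=snap('side','s0.png')
for i in (a,b): print(ray(i,(280,210)),i['camera_matrix'][0,0])
s=env.observe();print(s['position'],s['tool_rot'],s['time_s'],env.tips_ahead)
E
```

```text
(array([0.36471452, 0.00562262, 1.22732086]), array([ 1.13457850e-01, -8.33019981e-04, -9.93698266e-01])) 496.0066451291027
(array([-0.03650589, -1.14799222,  0.75367347]), array([ 0.3546573 ,  0.79963819, -0.4846257 ])) 491.91768166357537
[ 0.19879294 -0.51277118  0.40421463] [[ 3.61461580e-01 -9.32386991e-01 -1.60175041e-04]
 [-9.32386255e-01 -3.61461502e-01  1.20552157e-03]
 [-1.18190974e-03 -2.86404724e-04 -9.99999261e-01]] 0.1 0.1734
```

View pics/t0.png

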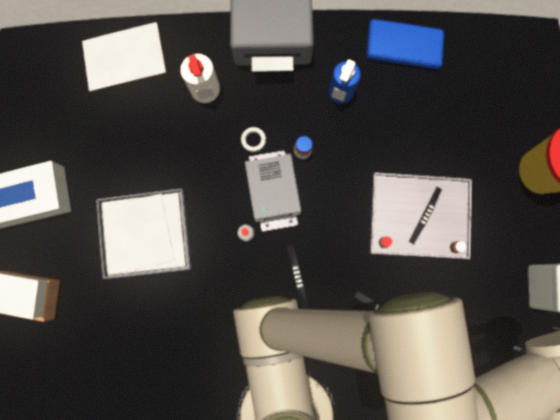

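View pics/s0.png

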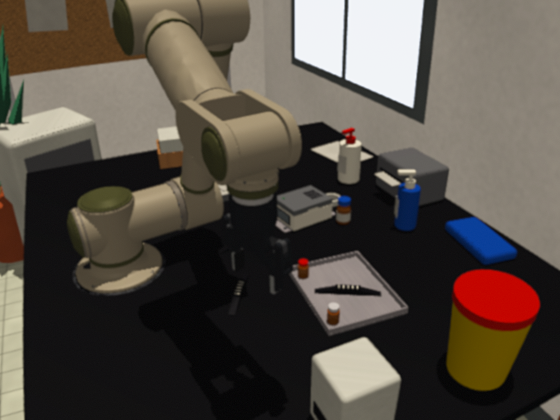

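The top view shows the steel tray on the right, about (422,215). The black wedge in it is at (426,215), and vials stand at (386,242) and (459,246). A similar black bar lies on the desk at (296,270). The monitor is at (273,190), with jars at (303,147) and (246,232) and the tape at (253,139). The wedge farthest to the robot's right is the one in the tray, and the task also says it comes from the tray. I'll confirm it in a crop.

```bash
python3 - <<'E'
from h import *
a=snap('top'); c=a['color']
cv2.imwrite('pics/t1.png',cv2.resize(c[120:285,230:480],None,fx=3.2,fy=3.2,interpolation=cv2.INTER_CUBIC))
g=c.max(2)
m=np.zeros(g.shape,np.uint8); m[180:252,378:466]=(g[180:252,378:466]<70)
n,l,s,ce=cv2.connectedComponentsWithStats(m)
i=1+np.argmax(s[1:,4]); print(s[i],ce[i])
# tray floor z=.004
pts=np.argwhere(l==i)[:,::-1]
W=np.array([onz(a,p,.012)[:2] for p in pts]); mu=W.mean(0); u,sv,vt=np.linalg.svd(W-mu); d=vt[0]
pr=(W-mu)@d; print('wedge',mu,d,pr.min(),pr.max())
for z,uv in [(.018,(374,174)),(.018,(472,177)),(.018,(470,258)),(.018,(372,254)),(.067,(248,160)),(.067,(291,153)),(.067,(299,214)),(.067,(255,222))]: print(uv,onz(a,uv,z))
E
```

```text
[430 189  10  16  65] [434.8        196.26153846]
wedge [ 0.53244493 -0.38461624] [-0.87528156  0.48361367] -0.021769010014609454 0.019999096372651716
(374, 174) [ 0.58935214 -0.23055876  0.018     ]
(472, 177) [ 0.57982992 -0.48316449  0.018     ]
(470, 258) [ 0.3756328  -0.46682491  0.018     ]
(372, 254) [ 0.39110602 -0.21875652  0.018     ]
(248, 160) [0.61846539 0.0790933  0.067     ]
(291, 153) [ 0.633784   -0.02375386  0.067     ]
(299, 214) [ 0.48703234 -0.0398953   0.067     ]
(255, 222) [0.46974539 0.06383479 0.067     ]
```

View pics/t1.png

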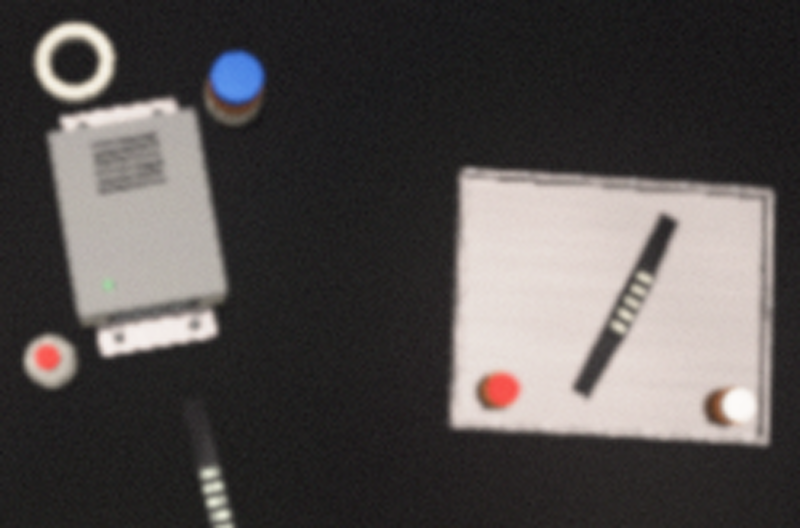

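The crop confirms it: the tray's wedge is whole, with tips near (668,220) and (581,390) and its ribbed grip at (632,303). The other bar lies on the desk to the left. Now the exact positions.

```bash
python3 - <<'E'
from h import *
a=snap('top')
f=lambda u,v:(230+(u+.5)/3.2-.5,120+(v+.5)/3.2-.5)
A=onz(a,f(668,220),.006);B=onz(a,f(581,390),.006);C=onz(a,f(632,303),.022)
print('tips',A,B,np.linalg.norm(A-B),'mid',(A+B)/2,'ribs',C,'yaw',np.degrees(np.arctan2(*(A-B)[[1,0]])))
q=[onz(a,f(*p),.068) for p in [(48,131),(196,109),(227,297),(81,324)]]
for i in range(4): print('cover',q[i],np.linalg.norm(q[i]-q[i-1]))
c=a['color'].astype(int); sub=c[140:240,225:320]; mx=sub.max(2); 
m=((mx>70)&(mx<175)&(mx-sub.min(2)<25)).astype(np.uint8); m=cv2.morphologyEx(m,cv2.MORPH_OPEN,np.ones((7,7),np.uint8))
k=max(cv2.findContours(m,0,2)[0],key=cv2.contourArea); r=cv2.boxPoints(cv2.minAreaRect(k))+[225,140]
print('px',r.round(1).tolist()); R=[onz(a,p,.068) for p in r]
print(np.mean(R,0),[np.linalg.norm(R[i]-R[i-1]).round(4) for i in range(4)],[np.degrees(np.arctan2(*(R[i]-R[i-1])[[1,0]])).round(1) for i in range(4)])
for n,p,z in [('blue',(237,77),.078),('jarA',(48,357),.072),('tape',(75,61),.015)]: print(n,onz(a,f(*p),z))
E
```

```text
tips [ 0.55320628 -0.39700312  0.006     ] [ 0.42032318 -0.32081113  0.006     ] 0.15317681452436813 mid [ 0.48676473 -0.35890712  0.006     ] ribs [ 0.48610085 -0.35963102  0.022     ] yaw -29.82892865705129
cover [0.61695234 0.08702161 0.068     ] 0.1465636778452858
cover [ 0.63180119 -0.02347189  0.068     ] 0.11148677099734351
cover [ 0.49048853 -0.04367424  0.068     ] 0.1427494496926686
cover [0.47223508 0.06383054 0.068     ] 0.10904341425557389
px [[259.0, 161.0], [281.0, 161.0], [281.0, 180.0], [259.0, 180.0]]
[0.59193981 0.02692835 0.068     ] [np.float64(0.0459), np.float64(0.0524), np.float64(0.0459), np.float64(0.0521)] [np.float64(-0.6), np.float64(-91.0), np.float64(179.1), np.float64(89.1)]
blue [ 0.65332636 -0.05407214  0.078     ]
jarA [0.44803187 0.08801929 0.072     ]
tape [0.6841265  0.06923688 0.015     ]
```

Emit:
step_arm(
  increments=[
    {"x":-0.49,"y":-4.05,"gripper":4.5},
    {"x":-0.49,"y":-4.05},
    {"x":-0.49,"y":-4.05},
    {"x":-0.49,"y":-4.05},
    {"x":-0.49,"y":-4.05},
    {"x":-0.49,"y":-4.05},
    {"x":-0.49,"y":-4.05},
    {"x":-0.49,"y":-4.05},
    {"wz":-0.14,"z":0.5},
    {"wz":-0.14,"z":0.5},
    {"wz":-0.14,"z":0.5},
    {"wz":-0.14,"z":0.5},
    {"wz":-0.14,"z":0.5},
    {"wz":-0.14,"z":0.5},
    {"wz":-0.14,"z":0.5},
    {"wz":-0.14,"z":0.5},
    {"wz":-0.14,"z":0.5},
    {"wz":-0.14,"z":0.5},
    {"wz":-0.14,"z":0.5},
    {"wz":-0.14,"z":0.5},
  ],
  newtons=80,
)

```text
invalid input at $.increments[0]: expected keys x, y, z, wx, wy, wz, gripper
```

Emit:
step_arm(
  increments=[
    {"wz":-0.14,"z":2},
    {"wz":-0.14,"z":2},
    {"wz":-0.14,"z":2},
    {"wz":-0.15,"z":1},
    {},
  ],
)

```text
invalid input at $.increments[0]: expected keys x, y, z, wx, wy, wz, gripper
```

```bash
python3 - <<'E'
from h import *
s=env.observe();R=np.array(s['tool_rot']);print(s['time_s'],s['position'],np.degrees(np.arctan2(R[1,0],R[0,0])),R[:,2],s['q'],s['grip_width'],s['ft_force'])
b=snap('side'); 
p=proj(b,[s['position']+R[:,2]*.155,[.4865,-.359,.022]]);print(p)
x,y=p[1].astype(int); cv2.imwrite('pics/s1.png',cv2.resize(b['color'][y-70:y+60,x-90:x+90],None,fx=4,fy=4,interpolation=cv2.INTER_CUBIC)); print(x-90,y-70)
E
```

```text
0.2 [ 0.19877986 -0.5127864   0.40436507] -68.81074258150788 [-1.84175241e-04  8.27361115e-04 -9.99999641e-01] [-8.11471602e+01  2.18267425e+01  7.43644036e+01 -3.14944732e-03
  8.38573175e+01 -1.23360762e+01] 0.0849965056383577 [ 1.03284842 -0.27237842 -0.3086703 ]
[[256.09729059 277.0157454 ]
 [347.31776189 287.327085  ]]
257 217
```

View pics/s1.png

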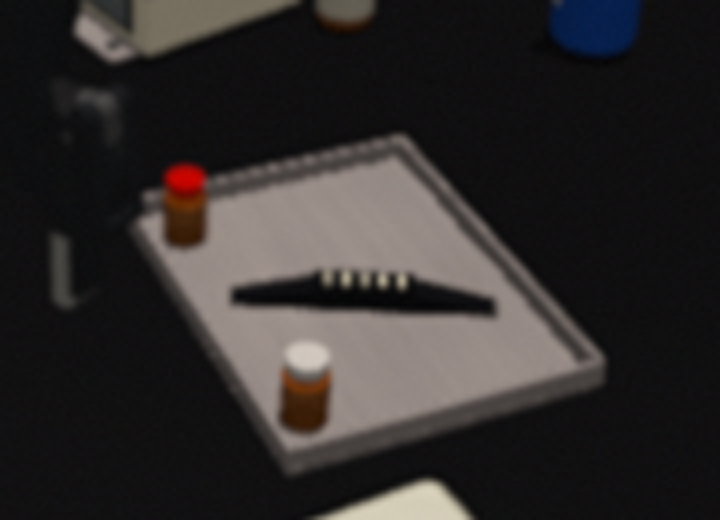

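The arm did not move, because every row needs all the keys. The side crop shows the ribs at pixel (348,287), against a predicted (347,287), so the wedge position is confirmed from both views.

Emit:
step_arm(
  increments=[
    {"x":-0.49,"y":-4.05,"z":0,"wx":0,"wy":0,"wz":0,"gripper":4.5},
    {"x":-0.49,"y":-4.05,"z":0,"wx":0,"wy":0,"wz":0,"gripper":4.5},
    {"x":-0.49,"y":-4.05,"z":0,"wx":0,"wy":0,"wz":0,"gripper":4.5},
    {"x":-0.49,"y":-4.05,"z":0,"wx":0,"wy":0,"wz":0,"gripper":4.5},
    {"x":-0.49,"y":-4.05,"z":0,"wx":0,"wy":0,"wz":0,"gripper":4.5},
    {"x":-0.49,"y":-4.05,"z":0,"wx":0,"wy":0,"wz":0,"gripper":4.5},
    {"x":-0.49,"y":-4.05,"z":0,"wx":0,"wy":0,"wz":0,"gripper":4.5},
    {"x":-0.49,"y":-4.05,"z":0,"wx":0,"wy":0,"wz":0,"gripper":4.5},
    {"x":0,"y":0,"z":0.5,"wx":0,"wy":0,"wz":-0.14,"gripper":4.5},
    {"x":0,"y":0,"z":0.5,"wx":0,"wy":0,"wz":-0.14,"gripper":4.5},
    {"x":0,"y":0,"z":0.5,"wx":0,"wy":0,"wz":-0.14,"gripper":4.5},
    {"x":0,"y":0,"z":0.5,"wx":0,"wy":0,"wz":-0.14,"gripper":4.5},
    {"x":0,"y":0,"z":0.5,"wx":0,"wy":0,"wz":-0.14,"gripper":4.5},
    {"x":0,"y":0,"z":0.5,"wx":0,"wy":0,"wz":-0.14,"gripper":4.5},
    {"x":0,"y":0,"z":0.5,"wx":0,"wy":0,"wz":-0.14,"gripper":4.5},
    {"x":0,"y":0,"z":0.5,"wx":0,"wy":0,"wz":-0.14,"gripper":4.5},
    {"x":0,"y":0,"z":0.5,"wx":0,"wy":0,"wz":-0.14,"gripper":4.5},
    {"x":0,"y":0,"z":0.5,"wx":0,"wy":0,"wz":-0.14,"gripper":4.5},
    {"x":0,"y":0,"z":0.5,"wx":0,"wy":0,"wz":-0.14,"gripper":4.5},
    {"x":0,"y":0,"z":0.5,"wx":0,"wy":0,"wz":-0.14,"gripper":4.5},
  ],
  newtons=80,
)

```text
time_s: 2.25
position: [0.4867, -0.3592, 0.3443]
tool_rot: [[0.885, 0.466, -0.0], [0.466, -0.885, 0.0], [-0.0, -0.0, -1.0]]
ft_force: [-0.0, 0.0, 0.6]
grip_width: 0.0449
```

Emit:
step_arm(
  increments=[
    {"x":0,"y":0,"z":2,"wx":0,"wy":0,"wz":-0.14,"gripper":4.5},
    {"x":0,"y":0,"z":2,"wx":0,"wy":0,"wz":-0.14,"gripper":4.5},
    {"x":0,"y":0,"z":2,"wx":0,"wy":0,"wz":-0.14,"gripper":4.5},
    {"x":0,"y":0,"z":1,"wx":0,"wy":0,"wz":-0.15,"gripper":4.5},
    {"x":0,"y":0,"z":0,"wx":0,"wy":0,"wz":0,"gripper":4.5},
  ],
)

```text
time_s: 2.75
position: [0.4866, -0.359, 0.2731]
tool_rot: [[0.497, 0.868, -0.002], [0.868, -0.497, 0.002], [0.001, -0.003, -1.0]]
ft_force: [-0.0, -0.1, -0.4]
grip_width: 0.0451
```

```bash
cat >> h.py <<'E'
def st(goal=None,yaw=None):
    s=env.observe();R=np.array(s['tool_rot']);y=np.degrees(np.arctan2(R[1,0],R[0,0]))
    print('t',round(s['time_s'],2),'p',np.round(s['position'],4),'yaw',y.round(2),'z',R[:,2].round(4),'q',np.round(s['q'],1),'g',round(s['grip_width'],4),'F',np.round(s['ft_force'],1))
    if goal is not None: print('tool shift cm',(R.T@(np.array(goal)-s['position'])*100).round(2),'wz',np.round(-np.radians(yaw-y),4) if yaw is not None else '', 'tilt fix wx wy',(np.cross([0,0,1.],R.T@[0,0,-1])[:2]).round(4))
    return s
E
python3 - <<'E'
from h import *
st([.4865,-.359,.180],60.2)
E
```

```text
t 2.75 p [ 0.4866 -0.359   0.2731] yaw 60.18 z [-0.0022  0.0024 -1.    ] q [ -47.6   34.    76.3    0.    69.9 -107.8] g 0.0451 F [-0.  -0.1 -0.4]
tool shift cm [-0.01  0.02  9.31] wz -0.0004 tilt fix wx wy [-0.0031 -0.001 ]
```

Emit:
step_arm(
  increments=[
    {"x":0,"y":0,"z":3,"wx":0,"wy":0,"wz":0,"gripper":4.5},
    {"x":0,"y":0,"z":3,"wx":0,"wy":0,"wz":0,"gripper":4.5},
    {"x":0,"y":0,"z":1.6,"wx":0,"wy":0,"wz":0,"gripper":4.5},
    {"x":0,"y":0,"z":1.0,"wx":0,"wy":0,"wz":0,"gripper":4.5},
    {"x":0,"y":0,"z":0.6,"wx":0,"wy":0,"wz":0,"gripper":4.5},
    {"x":0,"y":0,"z":0.1,"wx":0,"wy":0,"wz":0,"gripper":4.5},
    {"x":0,"y":0,"z":0,"wx":0,"wy":0,"wz":0,"gripper":4.5},
  ],
)

```text
time_s: 3.45
position: [0.4869, -0.3593, 0.1825]
tool_rot: [[0.499, 0.867, 0.001], [0.867, -0.499, -0.001], [-0.0, 0.001, -1.0]]
ft_force: [-0.8, -0.0, 0.3]
grip_width: 0.045
```

Emit:
step_arm(
  increments=[
    {"x":0,"y":0,"z":0,"wx":0,"wy":0,"wz":0,"gripper":0.5},
    {"x":0,"y":0,"z":0,"wx":0,"wy":0,"wz":0,"gripper":0.5},
    {"x":0,"y":0,"z":0,"wx":0,"wy":0,"wz":0,"gripper":0.5},
    {"x":0,"y":0,"z":0,"wx":0,"wy":0,"wz":0,"gripper":0.5},
    {"x":0,"y":0,"z":0,"wx":0,"wy":0,"wz":0,"gripper":0.5},
    {"x":0,"y":0,"z":0,"wx":0,"wy":0,"wz":0,"gripper":0.5},
  ],
  newtons=80,
)

```text
time_s: 4.05
position: [0.4868, -0.3592, 0.1827]
tool_rot: [[0.499, 0.867, 0.001], [0.867, -0.499, -0.001], [-0.0, 0.001, -1.0]]
ft_force: [-1.2, 0.9, 5.1]
grip_width: 0.0137
```

Emit:
step_arm(
  increments=[
    {"x":0,"y":0,"z":-0.5,"wx":0,"wy":0,"wz":0,"gripper":0.5},
    {"x":0,"y":0,"z":-1.5,"wx":0,"wy":0,"wz":0,"gripper":0.5},
    {"x":0,"y":0,"z":-3,"wx":0,"wy":0,"wz":0,"gripper":0.5},
    {"x":0,"y":0,"z":-4,"wx":0,"wy":0,"wz":0,"gripper":0.5},
    {"x":0,"y":0,"z":-3,"wx":0,"wy":0,"wz":0,"gripper":0.5},
    {"x":3,"y":-0.37,"z":0,"wx":0,"wy":0,"wz":0,"gripper":0.5},
    {"x":3.4,"y":-0.43,"z":0,"wx":0,"wy":0,"wz":0,"gripper":0.5},
    {"x":3.4,"y":-0.43,"z":0,"wx":0,"wy":0,"wz":0,"gripper":0.5},
    {"x":3.4,"y":-0.43,"z":0,"wx":0,"wy":0,"wz":0,"gripper":0.5},
    {"x":3.4,"y":-0.43,"z":0,"wx":0,"wy":0,"wz":0,"gripper":0.5},
    {"x":3.4,"y":-0.43,"z":0,"wx":0,"wy":0,"wz":0,"gripper":0.5},
    {"x":3.35,"y":-0.43,"z":0,"wx":0,"wy":0,"wz":0,"gripper":0.5},
    {"x":0,"y":0,"z":0,"wx":0,"wy":0,"wz":0.13,"gripper":0.5},
    {"x":0,"y":0,"z":0,"wx":0,"wy":0,"wz":0.13,"gripper":0.5},
    {"x":0,"y":0,"z":0,"wx":0,"wy":0,"wz":0.13,"gripper":0.5},
    {"x":0,"y":0,"z":0,"wx":0,"wy":0,"wz":0.13,"gripper":0.5},
    {"x":0,"y":0,"z":0,"wx":0,"wy":0,"wz":0.13,"gripper":0.5},
    {"x":0,"y":0,"z":0,"wx":0,"wy":0,"wz":0.13,"gripper":0.5},
    {"x":0,"y":0,"z":0,"wx":0,"wy":0,"wz":0.12,"gripper":0.5},
    {"x":0,"y":0,"z":0,"wx":0,"wy":0,"wz":0,"gripper":0.5},
  ],
)

```text
time_s: 6.05
position: [0.5775, -0.142, 0.3019]
tool_rot: [[0.989, 0.147, -0.0], [0.147, -0.989, 0.0], [-0.0, -0.0, -1.0]]
ft_force: [-0.6, 0.5, -0.8]
grip_width: 0.0138
```

```bash
python3 - <<'E'
from h import *
st([.5777,-.1422,.2292],8.6)
b=snap('side');a=snap('top')
print(proj(b,[[.5612,-.0334,.05]]))
B=cv2.resize(b['color'][130:290,235:385],None,fx=3.6,fy=3.6,interpolation=cv2.INTER_CUBIC)
cv2.imwrite('pics/s2.png',B)
E
```

```text
t 6.05 p [ 0.5775 -0.142   0.3019] yaw 8.47 z [-1.e-04  0.e+00 -1.e+00] q [-25.2  31.3  76.1   0.   72.6 -33.7] g 0.0138 F [-0.6  0.5 -0.8]
tool shift cm [0.02 0.03 7.27] wz -0.0022 tilt fix wx wy [-0.0001  0.0001]
[[312.17530442 210.96240857]]
```

View pics/s2.png

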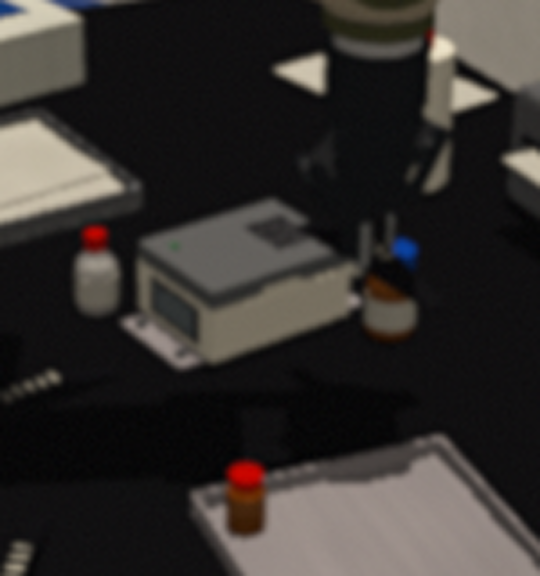

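Emit:
step_arm(
  increments=[
    {"x":0.02,"y":0.03,"z":3,"wx":0,"wy":0,"wz":-0.002,"gripper":0.5},
    {"x":0,"y":0,"z":3,"wx":0,"wy":0,"wz":0,"gripper":0.5},
    {"x":0,"y":0,"z":1.2,"wx":0,"wy":0,"wz":0,"gripper":0.5},
    {"x":0,"y":-1,"z":0.1,"wx":0,"wy":0,"wz":0,"gripper":0.5},
    {"x":0,"y":-0.8,"z":0,"wx":0,"wy":0,"wz":0,"gripper":0.5},
    {"x":0,"y":-0.5,"z":0,"wx":0,"wy":0,"wz":0,"gripper":0.5},
    {"x":0,"y":0,"z":0,"wx":0,"wy":0,"wz":0,"gripper":0.5},
    {"x":0,"y":0,"z":0,"wx":0,"wy":0,"wz":0,"gripper":0.5},
  ],
)

```text
time_s: 6.95
position: [0.5744, -0.1194, 0.2296]
tool_rot: [[0.989, 0.151, 0.001], [0.151, -0.989, -0.001], [0.001, 0.001, -1.0]]
ft_force: [0.2, -0.0, -1.2]
grip_width: 0.0134
```

```bash
cat >> h.py <<'E'
C=np.array([.553,.021]);th=np.radians(8.6);ex=np.array([np.cos(th),np.sin(th)]);ey=np.array([-ex[1],ex[0]])
def case(p): d=np.array(p)[:2]-C; return d@ex,d@ey
E
python3 - <<'E'
from h import *
s=st([.5777,-.1422,.2292],8.6); print(case(s['position']))
b=snap('side');p=s['position'];z=p[2]-.1787
for v in (.08,.05,.0): print(v,proj(b,[np.r_[p[:2]+ey*v,z]]))
B=cv2.resize(b['color'][170:260,270:380],None,fx=6,fy=6,interpolation=cv2.INTER_CUBIC)
B=cv2.convertScaleAbs(B,alpha=2,beta=10)
cv2.imwrite('pics/s3.png',B)
E
```

```text
t 6.95 p [ 0.5744 -0.1194  0.2296] yaw 8.69 z [ 1.4e-03 -7.0e-04 -1.0e+00] q [-23.3  35.5  82.2  -0.   62.3 -32. ] g 0.0134 F [ 0.2 -0.  -1.2]
tool shift cm [-0.02  2.31  0.04] wz 0.0016 tilt fix wx wy [ 0.0009 -0.0013]
(np.float64(0.00019792484642225058), np.float64(-0.1419851540182151))
0.08 [[313.65084415 211.64114839]]
0.05 [[319.82629672 215.82813253]]
0.0 [[330.5433002  223.09676876]]
```

View pics/s3.png

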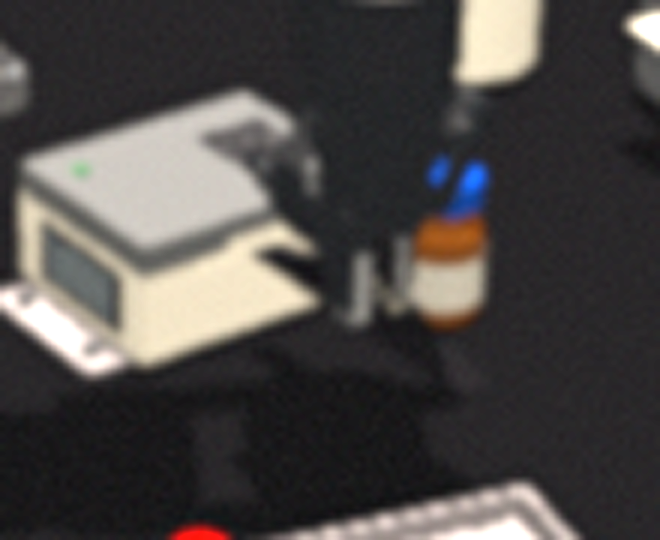

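The tip shows at about pixel (313,212), against a predicted (314,212). It is level and aligned with the right slot, so I'll insert.

Emit:
step_arm(
  increments=[
    {"x":0,"y":-0.5,"z":-0.04,"wx":0,"wy":0,"wz":0,"gripper":0.5},
    {"x":0,"y":-0.5,"z":0,"wx":0,"wy":0,"wz":0,"gripper":0.5},
    {"x":0,"y":-0.5,"z":0,"wx":0,"wy":0,"wz":0,"gripper":0.5},
    {"x":0,"y":-0.5,"z":0,"wx":0,"wy":0,"wz":0,"gripper":0.5},
    {"x":0,"y":0,"z":0,"wx":0,"wy":0,"wz":0,"gripper":0.5},
    {"x":0,"y":0,"z":0,"wx":0,"wy":0,"wz":0,"gripper":0.5},
  ],
  newtons=100,
)

```text
time_s: 7.6
position: [0.5713, -0.0997, 0.2292]
tool_rot: [[0.989, 0.151, 0.0], [0.151, -0.989, -0.0], [0.0, 0.0, -1.0]]
ft_force: [-0.5, 0.9, -0.2]
grip_width: 0.013
```

Emit:
step_arm(
  increments=[
    {"x":0,"y":-0.4,"z":0,"wx":0,"wy":0,"wz":0,"gripper":0.5},
    {"x":0,"y":-0.4,"z":0,"wx":0,"wy":0,"wz":0,"gripper":0.5},
    {"x":0,"y":0,"z":0,"wx":0,"wy":0,"wz":0,"gripper":0.5},
  ],
)

```text
time_s: 7.9
position: [0.5702, -0.0919, 0.2291]
tool_rot: [[0.989, 0.151, 0.001], [0.151, -0.989, -0.001], [0.0, 0.001, -1.0]]
ft_force: [0.1, -2.4, -2.4]
grip_width: 0.0131
```

Emit:
step_arm(
  increments=[
    {"x":0,"y":-0.3,"z":0,"wx":0,"wy":0,"wz":0,"gripper":0.5},
    {"x":0,"y":-0.3,"z":0,"wx":0,"wy":0,"wz":0,"gripper":0.5},
    {"x":0,"y":0,"z":0,"wx":0,"wy":0,"wz":0,"gripper":0.5},
    {"x":0,"y":0,"z":0,"wx":0,"wy":0,"wz":0,"gripper":0.5},
  ],
)

```text
time_s: 8.3
position: [0.5694, -0.0864, 0.2292]
tool_rot: [[0.989, 0.15, 0.001], [0.15, -0.989, -0.001], [0.001, 0.002, -1.0]]
ft_force: [2.2, -5.2, -2.4]
grip_width: 0.0133
```

```bash
python3 - <<'E'
from h import *
s=st([.5777,-.1422,.2292],8.6); print(case(s['position']))
b=snap('side')
B=cv2.resize(b['color'][170:260,260:370],None,fx=6,fy=6,interpolation=cv2.INTER_CUBIC)
B=cv2.convertScaleAbs(B,alpha=2,beta=10)
cv2.imwrite('pics/s4.png',B)
E
```

```text
t 8.3 p [ 0.5694 -0.0864  0.2292] yaw 8.64 z [ 9.0e-04 -1.4e-03 -1.0e+00] q [-20.4  34.6  84.   -0.1  61.2 -29. ] g 0.0133 F [ 2.2 -5.2 -2.4]
tool shift cm [-0.02  5.64  0.01] wz 0.0007 tilt fix wx wy [ 0.0016 -0.0007]
(np.float64(0.0001321795856310381), np.float64(-0.10868287024498237))
```

View pics/s4.png

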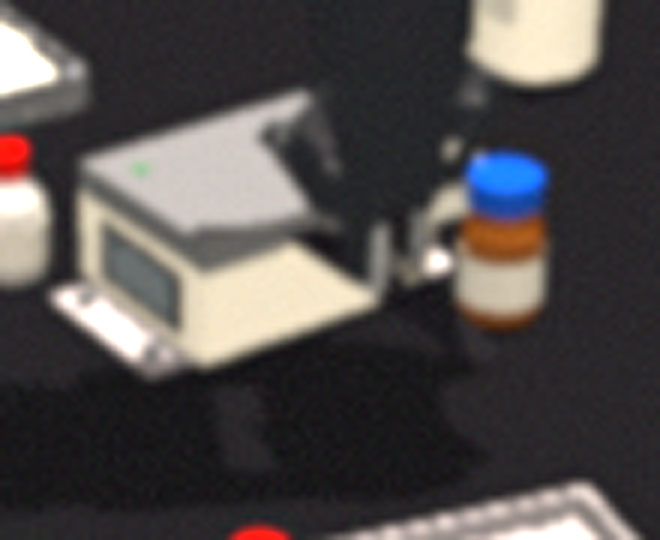

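Emit:
step_arm(
  increments=[
    {"x":0,"y":1,"z":0,"wx":0,"wy":0,"wz":0,"gripper":0.5},
    {"x":0,"y":1.5,"z":0,"wx":0,"wy":0,"wz":0,"gripper":0.5},
    {"x":0,"y":2,"z":0,"wx":0,"wy":0,"wz":0,"gripper":0.5},
    {"x":0,"y":0,"z":-1.5,"wx":0,"wy":0,"wz":0,"gripper":0.5},
    {"x":0,"y":0,"z":-3,"wx":0,"wy":0,"wz":0,"gripper":0.5},
    {"x":0,"y":-2.4,"z":0,"wx":0,"wy":0,"wz":0,"gripper":0.5},
    {"x":0,"y":-4,"z":0,"wx":0,"wy":0,"wz":0,"gripper":0.5},
    {"x":0,"y":-4,"z":0,"wx":0,"wy":0,"wz":0,"gripper":0.5},
    {"x":0,"y":-4,"z":0,"wx":0,"wy":0,"wz":0,"gripper":0.5},
    {"x":0,"y":-4,"z":0,"wx":0,"wy":0,"wz":0,"gripper":0.5},
    {"x":0,"y":-4,"z":0,"wx":0,"wy":0,"wz":0,"gripper":0.5},
    {"x":0,"y":-4,"z":0,"wx":0,"wy":0,"wz":0,"gripper":0.5},
    {"x":0,"y":-4,"z":0,"wx":0,"wy":0,"wz":0,"gripper":0.5},
    {"x":0,"y":0,"z":0,"wx":0,"wy":0,"wz":0,"gripper":0.5},
    {"x":0,"y":0,"z":2,"wx":0,"wy":0,"wz":0,"gripper":0.5},
    {"x":0,"y":0,"z":1.5,"wx":0,"wy":0,"wz":0,"gripper":0.5},
    {"x":0,"y":0,"z":1,"wx":0,"wy":0,"wz":0,"gripper":0.5},
    {"x":0,"y":0,"z":0,"wx":0,"wy":0,"wz":0,"gripper":0.5},
  ],
)

```text
time_s: 10.15
position: [0.5307, 0.1691, 0.228]
tool_rot: [[0.989, 0.149, -0.002], [0.149, -0.989, -0.0], [-0.002, -0.0, -1.0]]
ft_force: [0.2, -0.4, -0.5]
grip_width: 0.0134
```

```bash
python3 - <<'E'
from h import *
t=np.r_[C+ey*.150,.2292]; s=st(t,8.6); print(case(s['position']))
a=snap('top');b=snap('side')
for i,c in ((a,.11),(b,.0)): print(proj(i,[np.r_[C+ey*.055,.05],np.r_[C-ey*.055,.05],np.r_[s['position'][:2]-ey*.08,.05]]))
A=cv2.convertScaleAbs(cv2.resize(a['color'][140:235,195:310],None,fx=3.4,fy=5,interpolation=cv2.INTER_CUBIC),alpha=1.7,beta=10)
B=cv2.convertScaleAbs(cv2.resize(b['color'][170:265,255:370],None,fx=3.4,fy=5,interpolation=cv2.INTER_CUBIC),alpha=1.7,beta=10)
cv2.imwrite('pics/ab5.png',np.hstack([A,B]))
E
```

```text
t 10.15 p [0.5307 0.1691 0.228 ] yaw 8.58 z [-2.3e-03 -2.0e-04 -1.0e+00] q [ 5.5 33.3 87.3 -0.  59.6 -3.1] g 0.0134 F [ 0.2 -0.4 -0.5]
tool shift cm [-0.   -0.03 -0.12] wz -0.0003 tilt fix wx wy [-0.0001  0.0023]
(np.float64(4.4423514878089957e-05), np.float64(0.14974023497325858))
[[250.23654816 191.57893149]
 [295.41766923 184.08761195]
 [244.18018636 192.57107804]]
[[291.1929616  196.72070245]
 [312.17977262 210.95790475]
 [288.55883977 194.92287672]]
```

View pics/ab5.png

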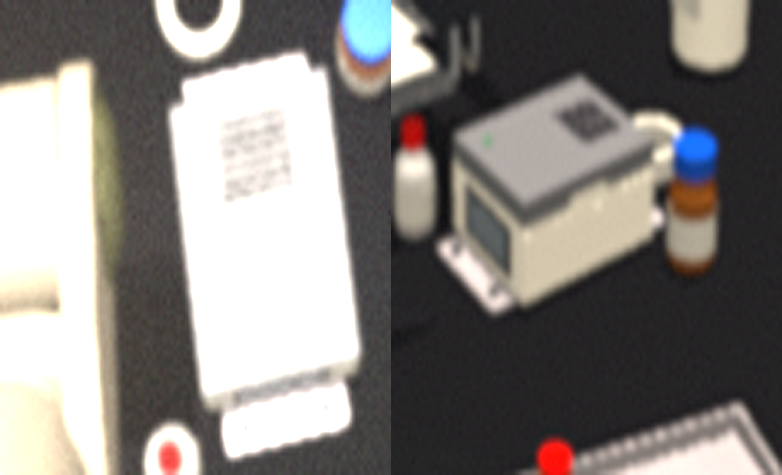

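Emit:
step_arm(
  increments=[
    {"x":0,"y":0.6,"z":-0.1,"wx":0,"wy":0.002,"wz":0,"gripper":0.5},
    {"x":0,"y":0.6,"z":0,"wx":0,"wy":0,"wz":0,"gripper":0.5},
    {"x":0,"y":0.5,"z":0,"wx":0,"wy":0,"wz":0,"gripper":0.5},
    {"x":0,"y":0.5,"z":0,"wx":0,"wy":0,"wz":0,"gripper":0.5},
    {"x":0,"y":0.5,"z":0,"wx":0,"wy":0,"wz":0,"gripper":0.5},
    {"x":0,"y":0,"z":0,"wx":0,"wy":0,"wz":0,"gripper":0.5},
    {"x":0,"y":0,"z":0,"wx":0,"wy":0,"wz":0,"gripper":0.5},
  ],
)

```text
time_s: 10.95
position: [0.5342, 0.1433, 0.2299]
tool_rot: [[0.989, 0.15, 0.001], [0.15, -0.989, 0.0], [0.001, 0.0, -1.0]]
ft_force: [0.5, -1.3, -3.2]
grip_width: 0.0127
```

Emit:
step_arm(
  increments=[
    {"x":0,"y":0.4,"z":0,"wx":0,"wy":0,"wz":0,"gripper":0.5},
    {"x":0,"y":0.4,"z":0,"wx":0,"wy":0,"wz":0,"gripper":0.5},
    {"x":0,"y":0.2,"z":0,"wx":0,"wy":0,"wz":0,"gripper":0.5},
    {"x":0,"y":0,"z":0,"wx":0,"wy":0,"wz":0,"gripper":0.5},
  ],
)

```text
time_s: 11.35
position: [0.5355, 0.134, 0.2298]
tool_rot: [[0.989, 0.15, 0.001], [0.15, -0.989, 0.002], [0.001, -0.002, -1.0]]
ft_force: [-0.9, 5.8, -4.8]
grip_width: 0.0127
```

```bash
python3 - <<'E'
from h import *
t=np.r_[C+ey*.091,.2292]; s=st(t,8.6); print(case(s['position']))
E
```

```text
t 11.35 p [0.5355 0.134  0.2298] yaw 8.65 z [ 7.0e-04  1.8e-03 -1.0e+00] q [ 1.7 32.7 88.   0.1 59.2 -7. ] g 0.0127 F [-0.9  5.8 -4.8]
tool shift cm [0.04 2.33 0.06] wz 0.0009 tilt fix wx wy [-0.0017 -0.0009]
(np.float64(-0.000424626812296822), np.float64(0.1143178764809089))
```

Emit:
step_arm(
  increments=[
    {"x":0,"y":0.4,"z":0.03,"wx":0,"wy":0,"wz":0,"gripper":0.5},
    {"x":0,"y":0.4,"z":0.03,"wx":0,"wy":0,"wz":0,"gripper":0.5},
    {"x":0,"y":0.4,"z":0,"wx":0,"wy":0,"wz":0,"gripper":0.5},
    {"x":0,"y":0,"z":0,"wx":0,"wy":0,"wz":0,"gripper":0.5},
  ],
)

```text
time_s: 11.75
position: [0.5374, 0.1219, 0.2293]
tool_rot: [[0.989, 0.15, 0.001], [0.15, -0.989, 0.001], [0.001, -0.001, -1.0]]
ft_force: [0.1, 4.2, -4.5]
grip_width: 0.0132
```

Emit:
step_arm(
  increments=[
    {"x":0,"y":0.4,"z":0,"wx":0,"wy":0,"wz":0,"gripper":0.5},
    {"x":0,"y":0.4,"z":0,"wx":0,"wy":0,"wz":0,"gripper":0.5},
    {"x":0,"y":0.2,"z":0,"wx":0,"wy":0,"wz":0,"gripper":0.5},
    {"x":0,"y":0,"z":0,"wx":0,"wy":0,"wz":0,"gripper":0.5},
    {"x":0,"y":0,"z":0,"wx":0,"wy":0,"wz":0,"gripper":0.5},
  ],
)

```text
time_s: 12.25
position: [0.5389, 0.1121, 0.2293]
tool_rot: [[0.989, 0.151, 0.001], [0.151, -0.989, 0.001], [0.001, -0.001, -1.0]]
ft_force: [-0.8, 4.3, -4.1]
grip_width: 0.0129
```

```bash
python3 - <<'E'
from h import *
t=np.r_[C+ey*.091,.2292]; s=st(t,8.6); print(case(s['position']))
E
```

```text
t 12.25 p [0.5389 0.1121 0.2293] yaw 8.66 z [ 0.001  0.001 -1.   ] q [-0.6 32.7 88.3  0.1 59.  -9.3] g 0.0129 F [-0.8  4.3 -4.1]
tool shift cm [0.04 0.12 0.01] wz 0.0011 tilt fix wx wy [-0.0008 -0.0011]
(np.float64(-0.00035154197902404415), np.float64(0.09219650392876652))
```

Emit:
step_arm(
  increments=[
    {"x":0,"y":-1,"z":0,"wx":0,"wy":0,"wz":0,"gripper":0.5},
    {"x":0,"y":-2.5,"z":0,"wx":0,"wy":0,"wz":0,"gripper":0.5},
    {"x":0,"y":-2.5,"z":0,"wx":0,"wy":0,"wz":0,"gripper":0.5},
    {"x":0,"y":0,"z":-1.5,"wx":0,"wy":0,"wz":0,"gripper":0.5},
    {"x":0,"y":0,"z":-3,"wx":0,"wy":0,"wz":0,"gripper":0.5},
    {"x":0.03,"y":2.4,"z":0,"wx":0,"wy":0,"wz":0,"gripper":0.5},
    {"x":0,"y":4,"z":0,"wx":0,"wy":0,"wz":0,"gripper":0.5},
    {"x":0,"y":4,"z":0,"wx":0,"wy":0,"wz":0,"gripper":0.5},
    {"x":0,"y":4,"z":0,"wx":0,"wy":0,"wz":0,"gripper":0.5},
    {"x":0,"y":4,"z":0,"wx":0,"wy":0,"wz":0,"gripper":0.5},
    {"x":0,"y":4,"z":0,"wx":0,"wy":0,"wz":0,"gripper":0.5},
    {"x":0,"y":4,"z":0,"wx":0,"wy":0,"wz":0,"gripper":0.5},
    {"x":0,"y":4,"z":0,"wx":0,"wy":0,"wz":0,"gripper":0.5},
    {"x":0,"y":0,"z":0,"wx":0,"wy":0,"wz":0,"gripper":0.5},
    {"x":0,"y":0,"z":2,"wx":0,"wy":0,"wz":0,"gripper":0.5},
    {"x":0,"y":0,"z":1.5,"wx":0,"wy":0,"wz":0,"gripper":0.5},
    {"x":0,"y":0,"z":1,"wx":0,"wy":0,"wz":0,"gripper":0.5},
    {"x":0,"y":0,"z":0,"wx":0,"wy":0,"wz":0,"gripper":0.5},
    {"x":0,"y":0,"z":0,"wx":0,"wy":0,"wz":0,"gripper":0.5},
  ],
)

```text
time_s: 14.15
position: [0.5763, -0.129, 0.2301]
tool_rot: [[0.989, 0.151, 0.003], [0.151, -0.989, -0.0], [0.003, 0.001, -1.0]]
ft_force: [-0.4, -0.4, -0.5]
grip_width: 0.0129
```

```bash
python3 - <<'E'
from h import *
t=np.r_[C-ey*.091,.2292]; s=st(t,8.6); print(case(s['position']))
p=s['position'];b=snap('side');print('tip',proj(b,[np.r_[p[:2]+ey*.08,p[2]-.1787]]))
B=cv2.resize(b['color'][170:260,260:370],None,fx=6,fy=6,interpolation=cv2.INTER_CUBIC)
cv2.imwrite('pics/s6.png',cv2.convertScaleAbs(B,alpha=1.8,beta=10))
E
```

```text
t 14.15 p [ 0.5763 -0.129   0.2301] yaw 8.68 z [ 2.7e-03 -2.0e-04 -1.0e+00] q [-24.1  35.7  81.5   0.1  62.7 -32.8] g 0.0129 F [-0.4 -0.4 -0.5]
tool shift cm [-0.06 -6.08  0.09] wz 0.0014 tilt fix wx wy [ 0.0006 -0.0027]
(np.float64(0.0006449936542857113), np.float64(-0.15184311788354837))
tip [[315.7869738  212.79757726]]
```

View pics/s6.png

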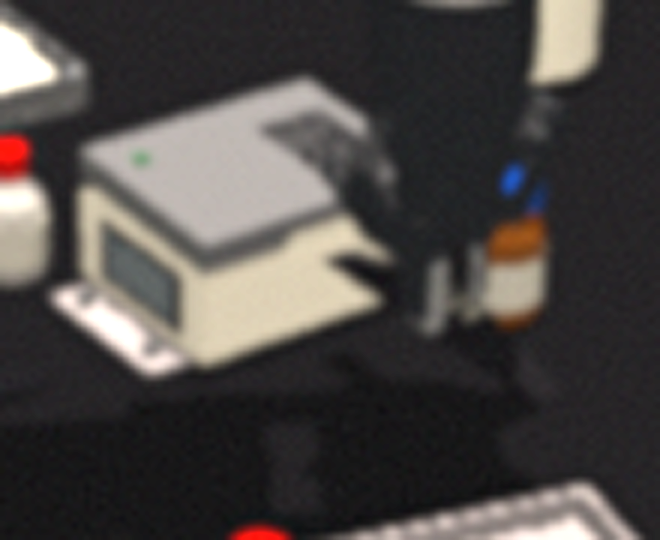

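The left side of the cover has visibly risen: its far top corner is about 10 crop pixels higher. The tip is at (315,213.5), close to the predicted (316,213). Now the second push on the right.

Emit:
step_arm(
  increments=[
    {"x":-0.04,"y":-0.7,"z":0.05,"wx":0,"wy":-0.002,"wz":0,"gripper":0.5},
    {"x":0,"y":-0.7,"z":0,"wx":0,"wy":0,"wz":0,"gripper":0.5},
    {"x":0,"y":-0.7,"z":0,"wx":0,"wy":0,"wz":0,"gripper":0.5},
    {"x":0,"y":-0.6,"z":0,"wx":0,"wy":0,"wz":0,"gripper":0.5},
    {"x":0,"y":-0.5,"z":0,"wx":0,"wy":0,"wz":0,"gripper":0.5},
    {"x":0,"y":-0.5,"z":0,"wx":0,"wy":0,"wz":0,"gripper":0.5},
    {"x":0,"y":-0.5,"z":0,"wx":0,"wy":0,"wz":0,"gripper":0.5},
    {"x":0,"y":0,"z":0,"wx":0,"wy":0,"wz":0,"gripper":0.5},
  ],
)

```text
time_s: 15.0
position: [0.5693, -0.0873, 0.2289]
tool_rot: [[0.989, 0.151, -0.0], [0.151, -0.989, 0.0], [-0.0, -0.0, -1.0]]
ft_force: [-0.4, -0.4, -0.6]
grip_width: 0.013
```

Emit:
step_arm(
  increments=[
    {"x":0,"y":-0.4,"z":0,"wx":0,"wy":0,"wz":0,"gripper":0.5},
    {"x":0,"y":-0.4,"z":0,"wx":0,"wy":0,"wz":0,"gripper":0.5},
    {"x":0,"y":-0.4,"z":0,"wx":0,"wy":0,"wz":0,"gripper":0.5},
    {"x":0,"y":-0.4,"z":0,"wx":0,"wy":0,"wz":0,"gripper":0.5},
    {"x":0,"y":-0.2,"z":0,"wx":0,"wy":0,"wz":0,"gripper":0.5},
    {"x":0,"y":0,"z":0,"wx":0,"wy":0,"wz":0,"gripper":0.5},
    {"x":0,"y":0,"z":0,"wx":0,"wy":0,"wz":0,"gripper":0.5},
  ],
)

```text
time_s: 15.7
position: [0.5669, -0.0708, 0.229]
tool_rot: [[0.989, 0.15, 0.001], [0.15, -0.989, -0.002], [0.001, 0.002, -1.0]]
ft_force: [1.2, -5.9, -2.7]
grip_width: 0.0125
```

```bash
python3 - <<'E'
from h import *
t=np.r_[C-ey*.091,.2292]; s=st(t,8.6); print(case(s['position']))
E
```

```text
t 15.7 p [ 0.5669 -0.0708  0.229 ] yaw 8.63 z [ 8.0e-04 -1.6e-03 -1.0e+00] q [-19.   34.3  84.8  -0.1  60.8 -27.6] g 0.0125 F [ 1.2 -5.9 -2.7]
tool shift cm [-0.   -0.19 -0.02] wz 0.0005 tilt fix wx wy [ 0.0017 -0.0006]
(np.float64(2.096788986698384e-05), np.float64(-0.09286154324040582))
```

Emit:
step_arm(
  increments=[
    {"x":0,"y":-0.2,"z":0,"wx":0,"wy":0,"wz":0,"gripper":0.5},
    {"x":0,"y":-0.1,"z":0,"wx":0,"wy":0,"wz":0,"gripper":0.5},
    {"x":0,"y":0,"z":0,"wx":0,"wy":0,"wz":0,"gripper":0.5},
    {"x":0,"y":1,"z":0,"wx":0,"wy":0,"wz":0,"gripper":0.5},
    {"x":0,"y":2.5,"z":0,"wx":0,"wy":0,"wz":0,"gripper":0.5},
    {"x":0,"y":4,"z":0,"wx":0,"wy":0,"wz":0,"gripper":0.5},
    {"x":0,"y":4,"z":-1,"wx":0,"wy":0,"wz":0,"gripper":0.5},
    {"x":0,"y":4,"z":-3,"wx":0,"wy":0,"wz":0,"gripper":0.5},
    {"x":0,"y":4,"z":-3,"wx":0,"wy":0,"wz":0,"gripper":0.5},
    {"x":0,"y":0,"z":0,"wx":0,"wy":0,"wz":0,"gripper":0.5},
  ],
)

```text
time_s: 16.7
position: [0.5957, -0.2651, 0.3031]
tool_rot: [[0.989, 0.146, 0.007], [0.146, -0.989, -0.006], [0.006, 0.007, -1.0]]
ft_force: [0.4, 0.4, -1.0]
grip_width: 0.0131
```

```bash
python3 - <<'E'
from h import *
s=st([.4868,-.3592,.29],60.2)
b=snap('side')
for k in range(4): cv2.imwrite(f'pics/raw{k}.png',b['color']) if k==0 else None
# predicted cover top outline for home/lifted cases: -x corners
P=lambda x,y,z: np.r_[C+ex*x+ey*y,z]
for x,y in ((-.07,.055),(-.07,-.055),(.07,.055)):
    print((x,y),'home top',proj(b,[P(x,y,.067)])[0].round(2),'+8',proj(b,[P(x,y,.075)])[0].round(2),'seam',proj(b,[P(x,y,.05)])[0].round(2))
B=cv2.resize(b['color'][175:245,260:350],None,fx=8,fy=8,interpolation=cv2.INTER_CUBIC)
cv2.imwrite('pics/s7.png',cv2.convertScaleAbs(B,alpha=1.8,beta=10))
E
```

```text
t 16.7 p [ 0.5957 -0.2651  0.3031] yaw 8.39 z [ 0.0074 -0.0057 -1.    ] q [-34.4  36.5  65.7  -0.   77.3 -42.7] g 0.0131 F [ 0.4  0.4 -1. ]
tool shift cm [-12.15   7.72   1.28] wz -0.9043 tilt fix wx wy [ 0.0067 -0.0065]
(-0.07, 0.055) home top [271.96 197.78] +8 [271.91 195.42] seam [272.08 202.74]
(-0.07, -0.055) home top [292.48 212.5 ] +8 [292.47 210.04] seam [292.49 217.66]
(0.07, 0.055) home top [309.55 186.15] +8 [309.59 183.87] seam [309.47 190.96]
```

View pics/s7.png

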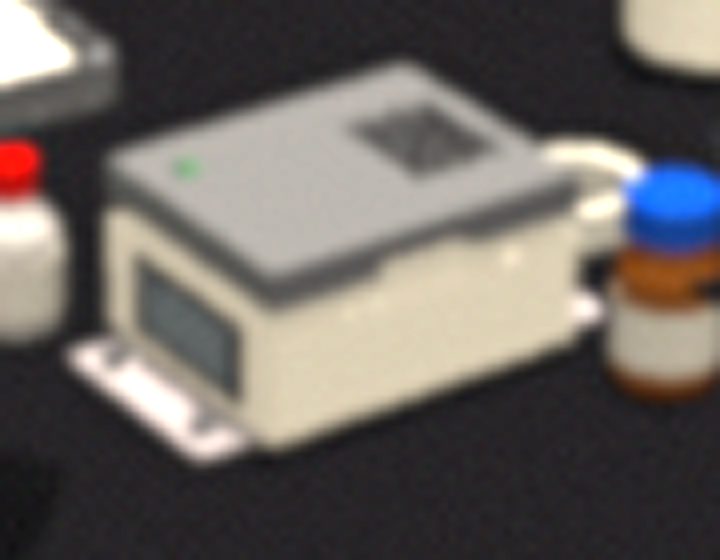

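```bash
cat > m.py <<'E'
from h import *
P=lambda x,y,z: np.r_[C+ex*x+ey*y,z]
def edge(g,u,v0,sign,w=4):
    # subpixel row near v0 of strongest gradient of given sign along column u
    v=np.arange(v0-w,v0+w+.01,.1); pr=cv2.remap(g,np.full((len(v),1),u,np.float32),v.astype(np.float32)[:,None],cv2.INTER_CUBIC)[:,0]
    d=cv2.GaussianBlur(np.gradient(pr)[:,None],(1,11),0)[:,0]*sign; w_=np.clip(d-.5*d.max(),0,None); return (v*w_).sum()/w_.sum()
def meas(color,im,tag):
    g=cv2.GaussianBlur(color,(0,0),.6).max(2).astype(np.float32)
    for nm,y,z,sg,w,xs in (('far top',.055,.07,1,4,np.linspace(-.06,.05,12)),('near top',-.055,.07,-1,3,np.linspace(-.06,.055,12)),('base',-.055,.0,-1,3,np.linspace(-.06,.0,8))):
        r=[]
        for x in xs:
            p,q=proj(im,[P(x,y,z),P(x,y,z+.01)]); e=edge(g,p[0],p[1],sg,w); r.append(z*1000-(e-p[1])/(p[1]-q[1])*10)
        print(tag,nm,np.round(r,1),'med z mm',np.median(r).round(2))
E
python3 - <<'E'
from m import *
im=snap('side')
meas(cv2.imread('pics/s0.png'),im,'start'); meas(im['color'],im,'now')
E
```

```text
start far top [75.  71.8 71.5 71.3 71.5 71.4 71.6 71.5 71.6 71.5 71.8 71.6] med z mm 71.57
start near top [70.3 70.3 70.4 70.3 71.2 71.5 71.5 71.3 71.1 70.9 71.  70.8] med z mm 70.93
start base [4.9 4.9 5.4 5.5 5.  5.  5.1 4.9] med z mm 5.01
now far top [77.3 79.3 79.9 79.6 79.4 79.9 79.6 79.7 79.8 79.8 79.9 79.7] med z mm 79.69
now near top [76.8 76.6 77.  76.9 77.6 77.6 77.6 77.5 76.9 77.  77.  76.8] med z mm 76.97
now base [5.  4.8 5.4 5.3 5.1 5.1 5.  4.9] med z mm 5.05
```

```bash
python3 - <<'E'
from m import *
a=snap('top'); 
for f,col,lL,lR in (('start',cv2.imread('pics/t0.png'),.0675,.0675),('now',a['color'],.0755,.074)):
  g=cv2.GaussianBlur(col,(0,0),.6).max(2).astype(np.float32)
  for y,z,sg in ((.055,lL,1),(-.055,lR,-1)):
    r=[]
    for x in np.linspace(-.06,.06,9):
        p,q=proj(a,[P(x,y,z),P(x,y-.01,z)])
        gt=np.ascontiguousarray(g.T); e=edge(gt,p[1],p[0],sg,5); r.append(y*1000-(e-p[0])/(q[0]-p[0])*10)
    print(f,y,np.round(r,1))
E
```

```text
start 0.055 [56.3 56.4 56.4 56.5 56.5 56.5 56.6 56.6 56.8]
start -0.055 [-55.7 -55.6 -55.5 -55.6 -54.9 -55.  -54.6 -54.7 -55. ]
now 0.055 [58.9 66.2 61.2 55.7 56.5 56.7 56.6 56.7 56.9]
now -0.055 [-55.5 -55.4 -55.4 -55.1 -55.  -55.1 -54.6 -54.8 -54.5]
```

The image shift since the start gives left +8.1 mm and right +6.0 mm plus an unknown initial lift of 0–2 mm. The left is safe. I'll push the right a few mm deeper for certainty.

```bash
python3 - <<'E'
from h import *
st(np.r_[C-ey*.152,.2291],8.6)
E
```

```text
t 16.85 p [ 0.5952 -0.2597  0.2981] yaw 8.64 z [-0.0015  0.0016 -1.    ] q [-34.   36.6  66.4   0.   77.1 -42.6] g 0.013 F [-0.4  0.5 -0.7]
tool shift cm [  0.04 -13.17   6.92] wz 0.0006 tilt fix wx wy [-0.0018  0.0012]
```

Emit:
step_arm(
  increments=[
    {"x":0,"y":-3.2,"z":0,"wx":0,"wy":0,"wz":0,"gripper":0.5},
    {"x":0,"y":-4,"z":1.9,"wx":0,"wy":0,"wz":0,"gripper":0.5},
    {"x":0,"y":-4,"z":3,"wx":0,"wy":0,"wz":0,"gripper":0.5},
    {"x":0,"y":-2,"z":2,"wx":0,"wy":0,"wz":0,"gripper":0.5},
    {"x":0,"y":0,"z":0,"wx":0,"wy":0,"wz":0,"gripper":0.5},
    {"x":0,"y":0,"z":0,"wx":0,"wy":0,"wz":0,"gripper":0.5},
  ],
)

```text
time_s: 17.45
position: [0.5757, -0.1287, 0.2297]
tool_rot: [[0.988, 0.152, -0.001], [0.152, -0.988, 0.0], [-0.001, -0.001, -1.0]]
ft_force: [0.5, -0.9, -0.4]
grip_width: 0.0131
```

```bash
python3 - <<'E'
from h import *
s=st(np.r_[C-ey*.087,.2291],8.6)
p=s['position'];b=snap('side');print('tip',proj(b,[np.r_[p[:2]+ey*.08,p[2]-.1787]]))
E
```

```text
t 17.45 p [ 0.5757 -0.1287  0.2297] yaw 8.75 z [-1.2e-03  4.0e-04 -1.0e+00] q [-24.1  35.7  81.5  -0.   62.8 -32.8] g 0.0131 F [ 0.5 -0.9 -0.4]
tool shift cm [ 0.01 -6.44  0.07] wz 0.0027 tilt fix wx wy [-0.0006  0.0011]
tip [[315.54132382 212.89325581]]
```

Emit:
step_arm(
  increments=[
    {"x":0,"y":-0.7,"z":0.05,"wx":0,"wy":0.001,"wz":0.002,"gripper":0.5},
    {"x":0,"y":-0.7,"z":0,"wx":0,"wy":0,"wz":0,"gripper":0.5},
    {"x":0,"y":-0.7,"z":0,"wx":0,"wy":0,"wz":0,"gripper":0.5},
    {"x":0,"y":-0.7,"z":0,"wx":0,"wy":0,"wz":0,"gripper":0.5},
    {"x":0,"y":-0.7,"z":0,"wx":0,"wy":0,"wz":0,"gripper":0.5},
    {"x":0,"y":-0.7,"z":0,"wx":0,"wy":0,"wz":0,"gripper":0.5},
    {"x":0,"y":-0.6,"z":0,"wx":0,"wy":0,"wz":0,"gripper":0.5},
    {"x":0,"y":-0.5,"z":0,"wx":0,"wy":0,"wz":0,"gripper":0.5},
    {"x":0,"y":-0.4,"z":0,"wx":0,"wy":0,"wz":0,"gripper":0.5},
    {"x":0,"y":0,"z":0,"wx":0,"wy":0,"wz":0,"gripper":0.5},
    {"x":0,"y":0,"z":0,"wx":0,"wy":0,"wz":0,"gripper":0.5},
  ],
)

```text
time_s: 18.6
position: [0.5673, -0.0731, 0.2295]
tool_rot: [[0.989, 0.148, 0.001], [0.148, -0.989, 0.0], [0.001, 0.0, -1.0]]
ft_force: [-0.2, -0.1, -1.0]
grip_width: 0.0129
```

Emit:
step_arm(
  increments=[
    {"x":0,"y":-0.3,"z":0,"wx":0,"wy":0,"wz":0,"gripper":0.5},
    {"x":0,"y":-0.3,"z":0,"wx":0,"wy":0,"wz":0,"gripper":0.5},
    {"x":0,"y":-0.1,"z":0,"wx":0,"wy":0,"wz":0,"gripper":0.5},
    {"x":0,"y":0,"z":0,"wx":0,"wy":0,"wz":0,"gripper":0.5},
  ],
)

```text
time_s: 19.0
position: [0.5662, -0.0666, 0.2292]
tool_rot: [[0.989, 0.148, 0.001], [0.148, -0.989, -0.001], [0.001, 0.001, -1.0]]
ft_force: [0.7, -4.6, -3.9]
grip_width: 0.0132
```

```bash
python3 - <<'E'
from h import *
s=st(np.r_[C-ey*.087,.2291],8.6);print(case(s['position']))
E
```

```text
t 19.0 p [ 0.5662 -0.0666  0.2292] yaw 8.53 z [ 0.001  -0.0012 -1.    ] q [-18.6  34.2  85.   -0.1  60.7 -27.1] g 0.0132 F [ 0.7 -4.6 -3.9]
tool shift cm [-0.   -0.16  0.01] wz -0.0012 tilt fix wx wy [ 0.0013 -0.0008]
(np.float64(-8.680315783042314e-07), np.float64(-0.08856710582451854))
```

Emit:
step_arm(
  increments=[
    {"x":0,"y":-0.2,"z":0,"wx":0,"wy":0,"wz":0,"gripper":0.5},
    {"x":0,"y":0,"z":0,"wx":0,"wy":0,"wz":0,"gripper":0.5},
    {"x":0,"y":0,"z":0,"wx":0,"wy":0,"wz":0,"gripper":0.5},
    {"x":0,"y":1,"z":0,"wx":0,"wy":0,"wz":0,"gripper":0.5},
    {"x":0,"y":2.5,"z":0,"wx":0,"wy":0,"wz":0,"gripper":0.5},
    {"x":0,"y":4,"z":0,"wx":0,"wy":0,"wz":0,"gripper":0.5},
    {"x":0,"y":4,"z":-1,"wx":0,"wy":0,"wz":0,"gripper":0.5},
    {"x":0,"y":4,"z":-3,"wx":0,"wy":0,"wz":0,"gripper":0.5},
    {"x":0,"y":4,"z":-3,"wx":0,"wy":0,"wz":0,"gripper":0.5},
    {"x":0,"y":0,"z":0,"wx":0,"wy":0,"wz":0,"gripper":0.5},
    {"x":0,"y":0,"z":0,"wx":0,"wy":0,"wz":0,"gripper":0.5},
  ],
)

```text
time_s: 20.1
position: [0.5944, -0.2577, 0.2996]
tool_rot: [[0.989, 0.147, 0.002], [0.147, -0.989, 0.001], [0.002, -0.0, -1.0]]
ft_force: [-0.8, 0.6, -1.3]
grip_width: 0.0128
```

```bash
python3 - <<'E'
from m import *
s=st([.4868,-.3592,.29],60.2)
im=snap('side'); meas(im['color'],im,'now'); cv2.imwrite('pics/raw8.png',im['color'])
E
```

```text
t 20.1 p [ 0.5944 -0.2577  0.2996] yaw 8.45 z [ 1.5e-03  6.0e-04 -1.0e+00] q [-33.9  36.3  66.6   0.1  77.  -42.4] g 0.0128 F [-0.8  0.6 -1.3]
tool shift cm [-12.14   8.46   0.94] wz -0.9031 tilt fix wx wy [-0.0003 -0.0016]
now far top [79.4 79.7 79.6 79.7 80.  79.9 79.8 79.7 79.9 80.1 80.1 80. ] med z mm 79.84
now near top [77.5 77.5 77.4 77.6 78.1 78.3 78.5 78.2 77.9 77.9 78.1 78. ] med z mm 77.95
now base [4.9 4.9 5.5 5.5 5.1 5.  5.  5. ] med z mm 4.98
```

The right side now reads +7.0 mm plus its initial lift, and the left +8.3 mm plus its own. The right could be only marginally over 7 mm, so I'll do one more turn there: insert as before and raise the wedge slightly.

Emit:
step_arm(
  increments=[
    {"x":0,"y":-3,"z":0,"wx":0,"wy":0,"wz":0,"gripper":0.5},
    {"x":0,"y":-4,"z":2,"wx":0,"wy":0,"wz":0,"gripper":0.5},
    {"x":0,"y":-4,"z":3,"wx":0,"wy":0,"wz":0,"gripper":0.5},
    {"x":0,"y":-1.9,"z":1.95,"wx":0,"wy":0,"wz":0,"gripper":0.5},
    {"x":0,"y":0,"z":0,"wx":0,"wy":0,"wz":0,"gripper":0.5},
    {"x":0,"y":-0.7,"z":0,"wx":0,"wy":0,"wz":0,"gripper":0.5},
    {"x":0,"y":-0.9,"z":0,"wx":0,"wy":0,"wz":0,"gripper":0.5},
    {"x":0,"y":-0.9,"z":0,"wx":0,"wy":0,"wz":0,"gripper":0.5},
    {"x":0,"y":-0.9,"z":0,"wx":0,"wy":0,"wz":0,"gripper":0.5},
    {"x":0,"y":-0.9,"z":0,"wx":0,"wy":0,"wz":0,"gripper":0.5},
    {"x":0,"y":-0.9,"z":0,"wx":0,"wy":0,"wz":0,"gripper":0.5},
    {"x":0,"y":-0.7,"z":0,"wx":0,"wy":0,"wz":0,"gripper":0.5},
    {"x":0,"y":-0.5,"z":0,"wx":0,"wy":0,"wz":0,"gripper":0.5},
    {"x":0,"y":0,"z":0,"wx":0,"wy":0,"wz":0,"gripper":0.5},
  ],
)

```text
time_s: 21.55
position: [0.566, -0.0656, 0.2295]
tool_rot: [[0.989, 0.149, 0.0], [0.149, -0.989, 0.001], [0.0, -0.001, -1.0]]
ft_force: [1.3, 0.8, -6.0]
grip_width: 0.0131
```

```bash
python3 - <<'E'
from h import *
s=st(np.r_[C-ey*.087,.2291],8.6);print(case(s['position']))
E
```

```text
t 21.55 p [ 0.566  -0.0656  0.2295] yaw 8.56 z [ 0.e+00  6.e-04 -1.e+00] q [-18.5  34.2  85.    0.   60.8 -27.1] g 0.0131 F [ 1.3  0.8 -6. ]
tool shift cm [ 0.01 -0.06  0.04] wz -0.0007 tilt fix wx wy [-0.0006 -0.0001]
(np.float64(-6.203988424556854e-05), np.float64(-0.0876123565539597))
```

Emit:
step_arm(
  increments=[
    {"x":0,"y":0,"z":-0.05,"wx":0,"wy":0,"wz":0,"gripper":0.5},
    {"x":0,"y":0,"z":-0.05,"wx":0,"wy":0,"wz":0,"gripper":0.5},
    {"x":0,"y":0,"z":0,"wx":0,"wy":0,"wz":0,"gripper":0.5},
    {"x":0,"y":0,"z":0,"wx":0,"wy":0,"wz":0,"gripper":0.5},
  ],
)

```text
time_s: 21.95
position: [0.566, -0.0662, 0.2305]
tool_rot: [[0.989, 0.148, -0.0], [0.148, -0.989, 0.001], [-0.0, -0.001, -1.0]]
ft_force: [-0.4, 2.3, -9.4]
grip_width: 0.0131
```

Emit:
step_arm(
  increments=[
    {"x":0,"y":0,"z":0.05,"wx":0,"wy":0,"wz":0,"gripper":0.5},
    {"x":0,"y":1,"z":0.05,"wx":0,"wy":0,"wz":0,"gripper":0.5},
    {"x":0,"y":2.5,"z":0,"wx":0,"wy":0,"wz":0,"gripper":0.5},
    {"x":0,"y":4,"z":0,"wx":0,"wy":0,"wz":0,"gripper":0.5},
    {"x":0,"y":4,"z":-1,"wx":0,"wy":0,"wz":0,"gripper":0.5},
    {"x":0,"y":4,"z":-3,"wx":0,"wy":0,"wz":0,"gripper":0.5},
    {"x":0,"y":4,"z":-3,"wx":0,"wy":0,"wz":0,"gripper":0.5},
    {"x":0,"y":0,"z":0,"wx":0,"wy":0,"wz":0,"gripper":0.5},
    {"x":0,"y":0,"z":0,"wx":0,"wy":0,"wz":0,"gripper":0.5},
  ],
)

```text
time_s: 22.85
position: [0.5947, -0.2603, 0.301]
tool_rot: [[0.989, 0.147, 0.003], [0.147, -0.989, -0.001], [0.003, 0.002, -1.0]]
ft_force: [-0.3, 0.4, -0.2]
grip_width: 0.0132
```

```bash
python3 - <<'E'
from m import *
s=st([.4868,-.3592,.29],60.2)
im=snap('side'); meas(im['color'],im,'now')
# wedge in hand over tray: save view
p=s['position'];print(proj(im,[np.r_[p[:2]+ey*v,p[2]-.1787] for v in (.08,0,-.08)]))
B=cv2.resize(im['color'][170:300,280:440],None,fx=4.6,fy=4.6,interpolation=cv2.INTER_CUBIC)
cv2.imwrite('pics/s9.png',cv2.convertScaleAbs(B,alpha=2.2,beta=20))
E
```

```text
t 22.85 p [ 0.5947 -0.2603  0.301 ] yaw 8.43 z [ 0.0031 -0.0012 -1.    ] q [-34.1  36.4  66.3   0.   77.1 -42.5] g 0.0132 F [-0.3  0.4 -0.2]
tool shift cm [-12.13   8.2    1.07] wz -0.9036 tilt fix wx wy [ 0.0016 -0.0029]
now far top [79.6 79.3 79.6 79.9 80.  79.9 79.9 79.7 79.8 80.  80.3 80.3] med z mm 79.86
now near top [77.7 77.7 77.6 77.8 78.5 78.6 78.6 78.7 78.1 78.1 78.2 77.9] med z mm 78.1
now base [5.  4.9 5.6 5.4 4.9 5.  5.  4.8] med z mm 4.97
[[345.76043391 209.84542077]
 [365.9530966  222.47591462]
 [388.00679892 236.29654028]]
```

View pics/s9.png

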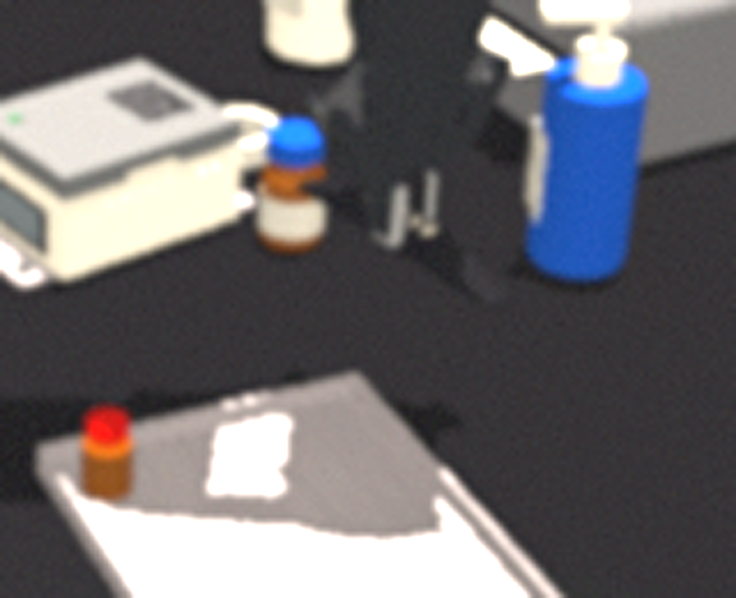

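Emit:
step_arm(
  increments=[
    {"x":-2,"y":1.3,"z":0,"wx":0,"wy":0,"wz":0,"gripper":0.5},
    {"x":-3.4,"y":2.3,"z":0,"wx":0,"wy":0,"wz":0,"gripper":0.5},
    {"x":-3.4,"y":2.3,"z":0,"wx":0,"wy":0,"wz":0,"gripper":0.5},
    {"x":-3.35,"y":2.3,"z":0,"wx":0,"wy":0,"wz":0,"gripper":0.5},
    {"x":0,"y":0,"z":0,"wx":0,"wy":0,"wz":-0.13,"gripper":0.5},
    {"x":0,"y":0,"z":0,"wx":0,"wy":0,"wz":-0.13,"gripper":0.5},
    {"x":0,"y":0,"z":0,"wx":0,"wy":0,"wz":-0.13,"gripper":0.5},
    {"x":0,"y":0,"z":0,"wx":0,"wy":0,"wz":-0.13,"gripper":0.5},
    {"x":0,"y":0,"z":2,"wx":0,"wy":0,"wz":-0.13,"gripper":0.5},
    {"x":0,"y":0,"z":3,"wx":0,"wy":0,"wz":-0.13,"gripper":0.5},
    {"x":0,"y":0,"z":3,"wx":0,"wy":0,"wz":-0.12,"gripper":0.5},
    {"x":0,"y":0,"z":0,"wx":0,"wy":0,"wz":0,"gripper":0.5},
    {"x":0,"y":0,"z":0,"wx":0,"wy":0,"wz":0,"gripper":0.5},
  ],
)

```text
time_s: 24.2
position: [0.4875, -0.3575, 0.2201]
tool_rot: [[0.5, 0.866, 0.0], [0.866, -0.5, 0.001], [0.001, -0.0, -1.0]]
ft_force: [-0.2, 0.1, -0.6]
grip_width: 0.0134
```

```bash
python3 - <<'E'
from m import *
s=st([.4868,-.3592,.1835],60.2)
im=snap('side'); R=np.array(s['tool_rot']); p=s['position']
w=-R[:,1]  # wedge axis: +e = end that was forward on the right side
for v in (.08,.03,0,-.03,-.08):
  print(v,proj(im,[p+R[:,2]*.1777+w*v]).round(1))
cv2.imwrite('pics/raw10.png',im['color'])
x,y=proj(im,[p+R[:,2]*.17])[0].astype(int)
B=cv2.resize(im['color'][y-55:y+45,x-65:x+65],None,fx=6,fy=6,interpolation=cv2.INTER_CUBIC); print(x-65,y-55)
cv2.imwrite('pics/s10.png',cv2.convertScaleAbs(B,alpha=1.5,beta=0))
E
```

```text
t 24.2 p [ 0.4875 -0.3575  0.2201] yaw 59.98 z [ 3.e-04  9.e-04 -1.e+00] q [-4.750e+01  3.760e+01  7.950e+01  1.000e-01  6.290e+01 -1.075e+02] g 0.0134 F [-0.2  0.1 -0.6]
tool shift cm [-0.18  0.03  3.66] wz -0.0039 tilt fix wx wy [-0.0002 -0.0009]
0.08 [[314.2 278.5]]
0.03 [[335.2 279.5]]
0 [[347.8 280. ]]
-0.03 [[360.5 280.6]]
-0.08 [[381.6 281.4]]
282 222
```

View pics/s10.png

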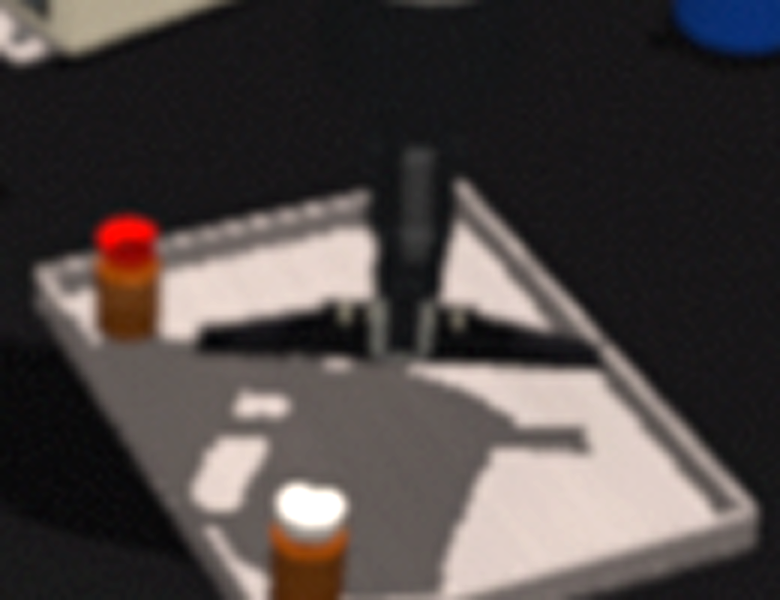

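The in-hand tips are at (315.3,278.7) and (382,281.7), against predicted (314.2,278.5) and (381.6,281.4). The wedge is level and has not slipped in the grip. To settle the right side's initial lift, I'll measure the shift after the first right push from the saved crops, with no new viewing.

```bash
python3 - <<'E'
from m import *
im=snap('side')
for f,fx,fy,al,y0,x0,h,w,sl in (('s6',6,6,1.8,170,260,90,110,slice(None)),('ab5',3.4,5,1.7,170,255,95,115,slice(391,None)),('s3',6,6,2,170,270,90,110,slice(None)),('s4',6,6,2,170,260,90,110,slice(None))):
    I=(cv2.imread(f'pics/{f}.png')[:,sl].astype(np.float32)-10)/al
    F=np.zeros((420,560,3),np.uint8); F[y0:y0+h,x0:x0+w]=cv2.resize(I,(w,h),interpolation=cv2.INTER_AREA).clip(0,255); print(f); meas(F,im,f)
E
```

```text
s6
s6 far top [77.1 78.7 79.  78.7 79.3 79.5 79.3 78.5 78.7 79.1 79.6 79.3] med z mm 79.03
s6 near top [71.4 71.4 71.6 71.9 72.8 73.2 73.3  nan 79.1 78.1 73.1 75.1] med z mm nan
s6 base [4.9 4.9 5.4 5.4 5.  4.9 5.  4.9] med z mm 4.97
ab5
ab5 far top [72.2 71.3 71.7 72.  71.7 71.6 71.6 71.7 71.6 72.1 71.8 71.6] med z mm 71.67
ab5 near top [72.1 72.6 72.2 72.4 73.5 73.5 73.3 73.3 72.7 72.1 72.5 72.3] med z mm 72.55
ab5 base [5.1 4.9 5.4 5.6 5.  5.1 5.  4.9] med z mm 5.07
s3
s3 far top [72.3 71.4 71.6 71.3 71.4 71.3 71.5 71.2 71.7 71.6 71.7 71.7] med z mm 71.57
s3 near top [70.6 70.1 70.2 70.3 71.4 71.7 70.9  nan 79.6 70.  63.4 74.8] med z mm nan
s3 base [5.  4.7 5.5 5.4 5.  5.  5.1 4.8] med z mm 5.01
s4
s4 far top [72.5 71.4 71.6 71.7 71.3 71.7 71.6 71.4 71.8 72.  71.8 71.8] med z mm 71.71
s4 near top [78.8 77.4 75.3 73.7 72.1 66.8 61.4 79.6 67.7 65.  61.4 65.1] med z mm 69.94
s4 base [4.9 4.6 5.2 5.2 4.9 5.  4.8 4.9] med z mm 4.9m.py:6: RuntimeWarning: invalid value encountered in scalar divide
  d=cv2.GaussianBlur(np.gradient(pr)[:,None],(1,11),0)[:,0]*sign; w_=np.clip(d-.5*d.max(),0,None); return (v*w_).sum()/w_.sum()
```

Right after the first push the shift was +1.6 mm against about 3.6 mm expected from the geometry. That puts the right side's initial lift near 2 mm, so the right stands at about 9 mm and the left at about 8.3 mm. Contact only began at about 20 mm depth, which agrees. Now I'll lay the wedge back.

Emit:
step_arm(
  increments=[
    {"x":-0.1,"y":0.03,"z":1.2,"wx":0,"wy":0,"wz":0,"gripper":0.5},
    {"x":0,"y":0,"z":1.2,"wx":0,"wy":0,"wz":0,"gripper":0.5},
    {"x":0,"y":0,"z":0.7,"wx":0,"wy":0,"wz":0,"gripper":0.5},
    {"x":0,"y":0,"z":0.4,"wx":0,"wy":0,"wz":0,"gripper":0.5},
    {"x":0,"y":0,"z":0.15,"wx":0,"wy":0,"wz":0,"gripper":0.5},
    {"x":0,"y":0,"z":0,"wx":0,"wy":0,"wz":0,"gripper":0.5},
    {"x":0,"y":0,"z":0,"wx":0,"wy":0,"wz":0,"gripper":0.5},
  ],
)

```text
time_s: 25.0
position: [0.487, -0.3592, 0.1837]
tool_rot: [[0.498, 0.867, 0.001], [0.867, -0.498, -0.0], [0.0, 0.001, -1.0]]
ft_force: [-0.9, -0.5, 0.1]
grip_width: 0.0129
```

Emit:
step_arm(
  increments=[
    {"x":0,"y":0,"z":0.07,"wx":0,"wy":0,"wz":0,"gripper":0.5},
    {"x":0,"y":0,"z":0,"wx":0,"wy":0,"wz":0,"gripper":0.5},
    {"x":0,"y":0,"z":0,"wx":0,"wy":0,"wz":0,"gripper":1.8},
    {"x":0,"y":0,"z":0,"wx":0,"wy":0,"wz":0,"gripper":2.5},
    {"x":0,"y":0,"z":0,"wx":0,"wy":0,"wz":0,"gripper":4},
    {"x":0,"y":0,"z":0,"wx":0,"wy":0,"wz":0,"gripper":4.5},
    {"x":0,"y":0,"z":0,"wx":0,"wy":0,"wz":0,"gripper":4.5},
  ],
)

```text
time_s: 25.7
position: [0.487, -0.3592, 0.1827]
tool_rot: [[0.498, 0.867, 0.001], [0.867, -0.498, 0.0], [0.001, 0.001, -1.0]]
ft_force: [-0.6, -0.2, 0.7]
grip_width: 0.0452
```

Emit:
step_arm(
  increments=[
    {"x":0,"y":0,"z":-1,"wx":0,"wy":0,"wz":0,"gripper":4.5},
    {"x":0,"y":0,"z":-3,"wx":0,"wy":0,"wz":0,"gripper":4.5},
    {"x":0,"y":0,"z":-4,"wx":0,"wy":0,"wz":0,"gripper":4.5},
    {"x":0,"y":0,"z":-4,"wx":0,"wy":0,"wz":0,"gripper":4.5},
    {"x":0,"y":0,"z":-4,"wx":0,"wy":0,"wz":0,"gripper":4.5},
    {"x":0,"y":0,"z":-4,"wx":0,"wy":0,"wz":0,"gripper":4.5},
    {"x":0,"y":0,"z":0,"wx":0,"wy":0,"wz":0,"gripper":4.5},
    {"x":0,"y":0,"z":0,"wx":0,"wy":0,"wz":0,"gripper":4.5},
  ],
)

```text
time_s: 26.5
position: [0.4865, -0.3589, 0.3839]
tool_rot: [[0.498, 0.867, 0.002], [0.867, -0.498, -0.001], [0.0, 0.003, -1.0]]
ft_force: [0.1, -0.3, 0.2]
grip_width: 0.0449
```

```bash
python3 - <<'E'
from m import *
s=st(); im=snap('side'); meas(im['color'],im,'end')
g=im['color'].max(2); s0=cv2.imread('pics/s0.png')
for n,c in (('start',s0),('end',im['color'])):
    g=c.max(2); m=np.zeros(g.shape,np.uint8); m[270:305,308:388]=g[270:305,308:388]<45
    k,l,t,ce=cv2.connectedComponentsWithStats(m); i=1+np.argmax(t[1:,4]); print(n,'wedge blob',t[i],ce[i].round(1))
    hsv=cv2.cvtColor(c,cv2.COLOR_BGR2HSV)
    for nm,(x0,y0,x1,y1) in dict(vialA=(290,250,320,290),vialB=(320,295,345,330),jarA=(255,180,275,225),jarB=(330,190,360,225)).items():
        q=hsv[y0:y1,x0:x1]; w=np.argwhere((q[...,1]>120)&(q[...,2]>50)); print(nm,len(w),(w.mean(0)[::-1]+[x0,y0]).round(1) if len(w) else '')
E
```

```text
t 26.5 p [ 0.4865 -0.3589  0.3839] yaw 60.1 z [ 0.0024 -0.0014 -1.    ] q [ -47.6   28.1   67.3    0.    84.4 -107.7] g 0.0449 F [ 0.1 -0.3  0.2]
end far top [79.7 79.4 79.8 80.  80.1 80.  80.1 79.8 79.9 80.  80.2 80.2] med z mm 80.0
end near top [77.8 77.8 77.8 77.8 78.4 78.6 78.7 78.7 78.  78.1 78.1 78.2] med z mm 78.07
end base [4.9 4.7 5.3 5.4 4.9 4.9 4.9 4.9] med z mm 4.93
start wedge blob [316 286  64   9 343] [347.8 290.8]
vialA 193 [302.8 267. ]
vialB 130 [332.7 317.3]
jarA 0 
jarB 209 [343.8 204.8]
end wedge blob [316 286  64  10 373] [347.3 291.3]
vialA 200 [302.7 266.7]
vialB 151 [332.6 317.3]
jarA 57 [260.9 195.4]
jarB 188 [342.9 205.3]
```

```bash
python3 - <<'E'
from h import *
for n,f,boxes in (('side','s0.png',dict(blue=(330,185,360,225))),('top','t0.png',dict(blue=(290,132,318,162),red=(236,222,256,242),tape=(238,122,268,153)))):
  for t,c in (('start',cv2.imread('pics/'+f)),('end',snap(n)['color'])):
    for k,(x0,y0,x1,y1) in boxes.items():
      q=c[y0:y1,x0:x1].astype(int); m={'blue':q[...,0]-q[...,2]>60,'red':q[...,2]-q[...,0]>60,'tape':q.min(2)>120}[k]; w=np.argwhere(m); print(n,t,k,len(w),(w.mean(0)[::-1]+[x0,y0]).round(1) if len(w) else '')
E
```

```text
side start blue 92 [344.1 199.8]
side end blue 87 [343.1 200. ]
top start blue 219 [303.7 143.5]
top start red 61 [244.3 231.1]
top start tape 293 [252.8 138.6]
top end blue 221 [303.7 143.5]
top end red 62 [244.3 231.1]
top end tape 294 [252.8 138.6]
```

```bash
python3 -c "
from rig import env
env.close_job(); print(env.observe()['time_s'])"
```

```text
the job is handed in; nothing more can be done
the job is handed in; nothing more can be done
```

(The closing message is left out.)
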